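# Set out the steel bottle stoppers on their display tiles

## Robot

A 6-joint arm with a two-finger parallel gripper is mounted at the origin on the work surface. World frame = base frame: x ahead of the robot, y to its left, z up, the work surface at z = 0. Lengths are in m, angles in degrees, forces in N, time in s.
With the tool pointing down it reaches from about 0.4 to 0.825 m from the base axis. Payload 7 kg.
Tool frame: the origin (TCP) lies at the very end of the fingers, on their centre line; the grasp point (between the pads) lies 19 mm behind it; z points along the fingers, y is the direction in which the jaws open and shut (so a half turn about z gives the same grasp; the last joint's range is limited). The gripper opens to 88 mm and grips with 3 to 60 N. Pads are 19 mm wide; open, the fingers measure 130 mm over their backs; the gripper's body (78 mm by 193 mm) begins 47 mm behind the grasp point.
Start: joints at [82.454, 20.546, 0.682, 0, -70.136, -16.507], TCP at [0.275, 0.616, 0.227] pointing down, gripper open.
Joint ranges: [-176.03, 176.03], [-82.01, 121.73], [-58.28, 71.71], [-173.87, 95.51], [-174.79, -0.11], [-173.66, 173.66]. Speed limits (degrees/s): [136.94, 136.94, 172.46, 180, 180, 180].

## Interface

Orientations are given as [roll, pitch, yaw] about the fixed x, y, z axes, in that order (R = Rz(yaw) Ry(pitch) Rx(roll)).
In Python, from plant import ctrl, snapshot, workorder gives the robot as it stands. The module is installed in compiled form; this text tells all that it offers.
- The arm moves only by the shell command python3 -m creep 'ROWS'. ROWS is JSON, a list of rows, each a list of 5 numbers: the shift along the tool's x, y, z scaled (see below), then the turn about the tool's z scaled (see below), then the finger opening in mm, from 0 to 87.6. A call has exactly 8 rows; each row is the pose to reach, as a shift and turn from the pose commanded when the call began, along the tool's axes at that moment, turning the shorter way round; what a row does not reach only later rows make up. The controller multiplies each number of a shift by 0.1 m and each number of a turn by 180 degrees. A row lasts 1/12 s, in which the tool goes at most 41.7 mm and 7.16 degrees, less where a joint would pass 70% of its speed; a pose out of reach is approached as far as the arm can. A call with a number of a shift or a turn outside -1 to 1 is refused whole. A call with a gripper value outside its range is refused whole. The fingers move at their own pace and stop on an object; the grip force is fixed at half the most. Time passes only in rows, so rows that repeat a pose let the fingers close, or fill a call up. It gives the time, the measured TCP pose, the force and the opening at its end, in the units of the state.
- ctrl.get_obs(): the state, without advancing time (a new reading comes with each control period).
- snapshot(name): name is "side" or "top"; returns a dict with "img" (420x560x3 uint8, blue, green, red), "camera_matrix" (3x3 intrinsics, pixels), "k1" (the pictures are not rectified: a ray, as slopes to the right and down, at radius r is drawn at 1 + k1 r^2 times it, then the intrinsics apply), "xyz" and "rotation" of the camera in the world. Camera axes: x right, y up, looking along -z (the intrinsics and any distortion apply to the point x, -y, -z); pixel columns grow to the right and rows downward; lengths in m; the calibration is good to about 2 mm. A picture is of the moment at which its call begins. There is no depth.
- workorder.close_job(): hands the job in, once; it reports no verdict.
The state is a dict: "clock": time; "joint_pos": joint angles; "qvel": joint speeds; "tau": joint torques, N m; "tool_pos": TCP position; "orientation": TCP orientation; "force": force on the tool from outside, world axes, zero at the start; "moment": the same for the moment, N m; "opening": finger opening in m.
Only numpy, scipy, OpenCV 4.12 (cv2) and the standard library are available. Lean on these libraries where they do the work, as an engineer would, in place of code of your own. Each camera call takes 0.05 s, during which the arm holds its last target.

## Task

Dress the counter display: stand each of the four steel bottle stoppers in the middle of the white marble tile cut to the same outline as its head (round, square, oblong, cross), upright on its head as it stands now. Do not knock a stopper over on the way, and leave the brass funnel and the crystal stopper where they are.

Things in the scene. Friction and masses are not known exactly. Their poses are not given: they have to be found in the camera images.
- stopper_round_mid (a point): Steel bottle stopper with a round head, a disc 48 mm in diameter, 12 mm thick, standing loose on it. Its plug points up: a round bar 19 mm in diameter in mid-head, 12 to 76 mm above its foot, three black rubber rings (21 mm) near the top. About 130 g. The point is on its axis half-way up, 38 mm above its foot; z points up. Grip it by the plug; yaw does not matter.
- stopper_square_mid (a point): Steel bottle stopper with a square head, 44 by 44 mm, 12 mm thick, standing loose on it. Its plug points up: a round bar 19 mm in diameter in mid-head, 12 to 76 mm above its foot, three black rubber rings (21 mm) near the top. About 130 g. The point is on its axis half-way up, 38 mm above its foot; z points up. Grip it by the plug; yaw does not matter.
- stopper_oblong_mid (a point): Steel bottle stopper with an oblong (rectangular) head, 62 mm along its x by 26 mm along its y, 12 mm thick, standing loose on it. Its plug points up: a round bar 19 mm in diameter in mid-head, 12 to 76 mm above its foot, three black rubber rings (21 mm) near the top. About 130 g. The point is on its axis half-way up, 38 mm above its foot; z points up. Grip it by the plug; yaw does not matter.
- stopper_cross_mid (a point): Steel bottle stopper with a cross-shaped (plus-shaped) head, two crossing bars each 58 by 18 mm along its x and y, 12 mm thick, standing loose on it. Its plug points up: a round bar 19 mm in diameter in mid-head, 12 to 76 mm above its foot, three black rubber rings (21 mm) near the top. About 130 g. The point is on its axis half-way up, 38 mm above its foot; z points up. Grip it by the plug; yaw does not matter.
- tile_round_top (a point): White marble display tile, round, 92 mm in diameter, 10 mm thick, fixed to the counter. The point is the centre of its flat top face, 10 mm above the counter; z points up. The four tiles and a low turquoise dish of corks (96 mm across, up to 45 mm high, fixed) share a row at the far side of the things.
- tile_square_top (a point): White marble display tile, square, 84 by 84 mm, 10 mm thick, fixed to the counter. The point is the centre of its flat top face, 10 mm above the counter; z points up. The four tiles and a low turquoise dish of corks (96 mm across, up to 45 mm high, fixed) share a row at the far side of the things.
- tile_oblong_top (a point): White marble display tile, oblong (rectangular), 60 mm along its x by 112 mm along its y, 10 mm thick, fixed to the counter. The point is the centre of its flat top face, 10 mm above the counter; z points up. The four tiles and a low turquoise dish of corks (96 mm across, up to 45 mm high, fixed) share a row at the far side of the things.
- tile_cross_top (a point): White marble display tile, cross-shaped (plus-shaped), two crossing bars each 104 by 44 mm along its x and y, 10 mm thick, fixed to the counter. The point is the centre of its flat top face, 10 mm above the counter; z points up. The four tiles and a low turquoise dish of corks (96 mm across, up to 45 mm high, fixed) share a row at the far side of the things.
- funnel_mid (a point): Brass bottle-neck funnel standing mouth down, loose, 60 mm wide at its foot, 80 mm high. The point is on its axis half-way up (40 mm). A bystander among the stoppers: stays where it is.
- crystal_mid (a point): Heavy faceted crystal decanter stopper standing on its plug, loose, at most 52 mm wide, 70 mm high. The point is on its axis half-way up (35 mm). A bystander among the stoppers, not one of the steel ones: stays where it is.
Mind the look-alikes: they are no part of the job. What is shaped like the part that bears stopper_round_mid but pink is not meant. Leave any brown look-alike of the part that bears stopper_oblong_mid alone.

How it is judged (in metres and radians):
At the end, for the whole second after the job is handed in: Each steel stopper stands released and at rest on the marble tile of its own outline, its axis within 15 mm of the tile centre, its foot on the tile (height within 5 mm) and upright within 0.1 rad; the funnel and the crystal stopper stand upright within 20 mm of where they were (horizontal distance between stopper_round_mid and tile_round_top below 0.015 m and z of stopper_round_mid in the frame of tile_round_top between 0.033 and 0.043 m and angle between each of stopper_round_mid, stopper_square_mid, stopper_oblong_mid, stopper_cross_mid's own z axis and vertical below 0.1 rad and linear speed of each of stopper_round, stopper_square, stopper_oblong, stopper_cross below 0.02 m/s and angular speed of each of stopper_round, stopper_square, stopper_oblong, stopper_cross below 0.2 rad/s and horizontal distance between stopper_square_mid and tile_square_top below 0.015 m and z of stopper_square_mid in the frame of tile_square_top between 0.033 and 0.043 m and horizontal distance between stopper_oblong_mid and tile_oblong_top below 0.015 m and z of stopper_oblong_mid in the frame of tile_oblong_top between 0.033 and 0.043 m and horizontal distance between stopper_cross_mid and tile_cross_top below 0.015 m and z of stopper_cross_mid in the frame of tile_cross_top between 0.033 and 0.043 m and distance of each of funnel_mid, crystal_mid from where it was at the start of the episode below 0.02 m and angle between each of funnel_mid, crystal_mid's own z axis and vertical below 0.2 rad); the robot touches nothing.
It fails at once if a steel stopper is knocked over (angle between any of stopper_round_mid, stopper_square_mid, stopper_oblong_mid, stopper_cross_mid's own z axis and vertical above 0.8 rad).
It fails at once if the brass funnel is displaced or tipped (distance of funnel_mid from where it was at the start of the episode above 0.02 m or angle between funnel_mid's own z axis and vertical above 0.5 rad).
It fails at once if the crystal stopper is displaced or tipped (distance of crystal_mid from where it was at the start of the episode above 0.02 m or angle between crystal_mid's own z axis and vertical above 0.5 rad).
It also fails if it takes over 112 s, if anything falls off the work surface, if the arm or the gripper's body presses on something with over 40 N, if the wrist force passes 120 N, or if a joint passes its speed limit or range.

## Working session

There is one attempt and no reset: what is moved stays moved. The work goes in short steps, Python scripts to look and compute and a shell command to move; the robot and the scene stay as the last step left them, time stands still between calls to the robot, and variables do not carry over. Pictures are saved under pics/ and viewed, and the job is handed in when it is done.

```bash
mkdir -p pics; python3 - <<'E'
from plant import ctrl, snapshot
import cv2
print(ctrl.get_obs())
for n in ("top","side"):
    s=snapshot(n); cv2.imwrite(f"pics/{n}0.png",s["img"]); print({k:s[k] for k in s if k!="img"})
E
```

```text
{'clock': 0.0, 'joint_pos': array([ 8.24535893e+01,  2.05933712e+01,  6.34540390e-01, -2.07213644e-02,
       -7.01361009e+01, -1.65055498e+01]), 'qvel': array([ 0.09757488,  0.0219483 ,  0.07770322,  0.04559355, -0.17549819,
        0.04636386]), 'tau': array([ 2.21019204e-04, -5.82716596e+01,  2.93053347e+01,  6.99751407e+00,
        6.99750308e-03, -1.34531742e-04]), 'tool_pos': array([0.27494298, 0.61593474, 0.22560477]), 'orientation': array([ 1.79903446e+02, -8.29699410e-03, -2.40590105e+01]), 'force': array([-0.07592064,  0.22150477, -0.34548101]), 'moment': array([ 0.03740714, -0.02668603,  0.00789462]), 'opening': 0.08758542429160134}
{'camera_matrix': array([[442.47022289,   0.        , 287.80071153],
       [  0.        , 442.47022289, 209.49214972],
       [  0.        ,   0.        ,   1.        ]]), 'k1': 0.043257220447883146, 'xyz': array([ 0.39546122, -0.01420833,  1.04365586]), 'rotation': array([  6.23797404,  -0.92973545, -90.43921847])}
{'camera_matrix': array([[385.515756  ,   0.        , 277.89700787],
       [  0.        , 385.515756  , 204.53881065],
       [  0.        ,   0.        ,   1.        ]]), 'k1': 0.032622582702056944, 'xyz': array([0.50663666, 0.75086137, 0.62701733]), 'rotation': array([  54.96038038,   -1.16226841, -177.9769882 ])}
```

View pics/top0.png

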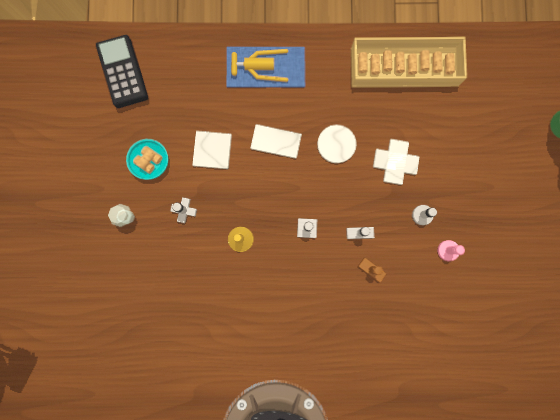

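View pics/side0.png

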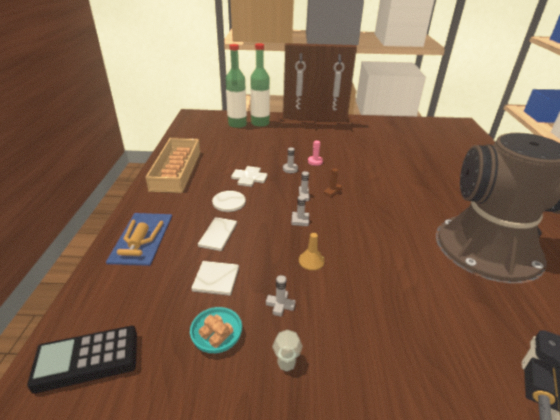

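```bash
cat > h.py <<'E'
import numpy as np, cv2
from scipy.spatial.transform import Rotation as Ro
def R(s): return Ro.from_euler('xyz',s['rotation'],degrees=True).as_matrix()
def ray(s,p):
    u=cv2.undistortPoints(np.array(p,float).reshape(-1,1,2),s['camera_matrix'],np.array([s['k1'],0,0,0])).reshape(-1,2)
    return np.c_[u[:,0],-u[:,1],-np.ones(len(u))]@R(s).T
def onz(s,p,z):
    d=ray(s,p); c=np.array(s['xyz']); return c+d*((z-c[2])/d[:,2])[:,None]
def proj(s,P):
    q=(np.array(P,float).reshape(-1,3)-s['xyz'])@R(s); q=q*[1,-1,-1]
    return cv2.projectPoints(q,np.zeros(3),np.zeros(3),s['camera_matrix'],np.array([s['k1'],0,0,0]))[0].reshape(-1,2)
E
python3 - <<'E'
from h import *; from plant import snapshot
s=snapshot("top"); im=s["img"]
hsv=cv2.cvtColor(im,cv2.COLOR_BGR2HSV)
m=((hsv[...,1]<60)&(hsv[...,2]>170)).astype(np.uint8)
m[:,:]*=1; c,_=cv2.findContours(m,cv2.RETR_EXTERNAL,cv2.CHAIN_APPROX_NONE)
for k in c:
    a=cv2.contourArea(k)
    if a>40:
        x,y,w,h=cv2.boundingRect(k)
        if y<20: continue
        P=onz(s,k.reshape(-1,2),0.01)[:,:2].astype(np.float32)
        M=cv2.moments(P.reshape(-1,1,2)); r=cv2.minAreaRect(P)
        print((x+w//2,y+h//2),a,"cent",np.round([M['m10']/M['m00'],M['m01']/M['m00']],4),"rect",np.round(r[0],4),np.round(r[1],4),round(r[2],1))
t=snapshot("side")
def crop(i,x,y,w,h,f): return cv2.resize(i[y:y+h,x:x+w],None,fx=f,fy=f,interpolation=cv2.INTER_CUBIC)
cv2.imwrite("pics/topA.png",crop(im,90,190,200,75,4))
cv2.imwrite("pics/topB.png",crop(im,285,190,190,100,4))
cv2.imwrite("pics/sideA.png",crop(t["img"],260,130,100,240,2.5))
E
```

```text
(242, 405) 72.0 cent [0.0736 0.0745] rect [0.0734 0.0743] [0.0208 0.0216] 62.4
(309, 404) 76.5 cent [ 0.0737 -0.0744] rect [ 0.0735 -0.0746] [0.0201 0.0232] 89.3
(360, 233) 195.5 cent [ 0.4538 -0.2002] rect [ 0.4533 -0.2005] [0.0245 0.0625] 2.7
(307, 228) 313.0 cent [ 0.4653 -0.0763] rect [ 0.4654 -0.0763] [0.0446 0.0429] 86.1
(421, 213) 108.5 cent [ 0.5023 -0.3398] rect [ 0.5025 -0.3405] [0.0247 0.046 ] 51.0
(120, 214) 318.0 cent [0.4997 0.3582] rect [0.5013 0.3585] [0.0525 0.0443] 89.6
(176, 207) 57.5 cent [0.5158 0.2308] rect [0.5158 0.2304] [0.0188 0.0208] 1.2
(186, 210) 149.5 cent [0.5084 0.2066] rect [0.5075 0.2034] [0.0374 0.0572] 78.7
(396, 162) 1198.0 cent [ 0.6223 -0.2901] rect [ 0.6224 -0.2901] [0.1022 0.1029] 34.7
(212, 150) 1171.5 cent [0.6528 0.148 ] rect [0.6534 0.1479] [0.0843 0.0853] 85.0
(337, 144) 1093.5 cent [ 0.6662 -0.1494] rect [ 0.6665 -0.1495] [0.0886 0.0904] 89.2
(276, 141) 1100.5 cent [ 0.6731 -0.0039] rect [ 0.6731 -0.004 ] [0.1126 0.0606] 77.7
(115, 51) 461.5 cent [0.8948 0.3824] rect [0.8947 0.3824] [0.0495 0.0599] 17.6
```

View pics/topA.png

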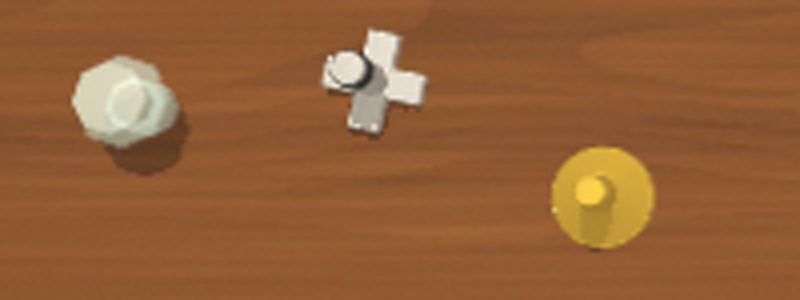

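View pics/topB.png

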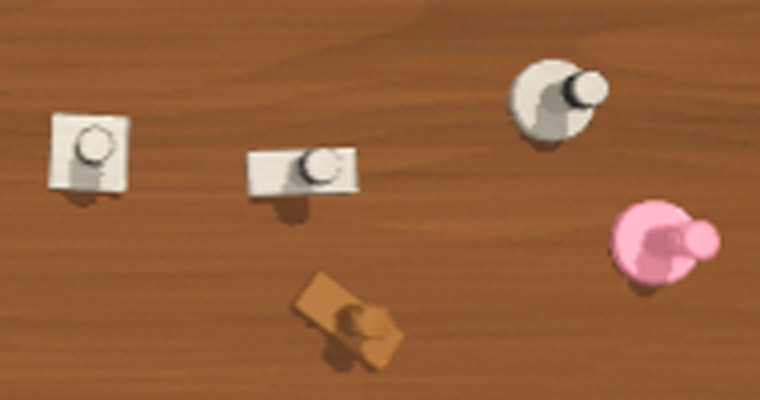

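View pics/sideA.png

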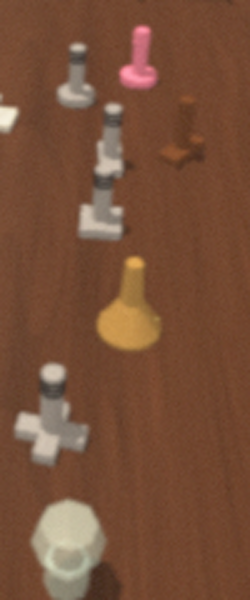

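```bash
python3 - <<'E'
from h import *; from plant import snapshot
s=snapshot("top"); t=snapshot("side")
f=lambda x,y,ox,oy:((x+.5)/4-.5+ox,(y+.5)/4-.5+oy)
T={'cross':f(348,70,90,190),'square':f(94,146,285,190),'oblong':f(320,166,285,190),'round':f(586,89,285,190),}
for k,p in T.items(): 
    P=onz(s,[p],.076)[0]; print(k,np.round(P,4),'foot px top',np.round(proj(s,[P[0],P[1],.012])[0],1),'side top px',np.round(proj(t,P)[0],1))
g=lambda x,y:((x+.5)/2.5-.5+260,(y+.5)/2.5-.5+130)
S={'cross':g(53,371),'square':g(103,169),'oblong':g(113,109),'round':g(78,48)}
for k,p in S.items(): print(k,'side z.076',np.round(onz(t,[p],.076)[0],4))
print('heads z.012: square',onz(s,[f(88.5,153,285,190)],.012),'oblong',onz(s,[f(302.5,173,285,190)],.012),'round',onz(s,[f(552,100,285,190)],.011),'cross',onz(s,[f(374,82,90,190)],.012))
print('funnel',onz(s,[f(603,198,90,190)],0),onz(s,[f(590,191,90,190)],.08))
print('crystal tip', onz(s,[f(130,100,90,190)],.07))
print('pink',onz(s,[f(702,240,285,190)],.076),'brown',onz(s,[f(370,322,285,190)],.076),'dish',onz(s,[(147,159)],.03))
E
```

```text
cross [0.5078 0.2124 0.076 ] foot px top [183.1 210.3] side top px [281.3 277.1]
square [ 0.4642 -0.075   0.076 ] foot px top [306.4 228.1] side top px [301.4 196.5]
oblong [ 0.4524 -0.1988  0.076 ] foot px top [359.4 232.8] side top px [304.9 172.3]
round [ 0.494  -0.3461  0.076 ] foot px top [421.9 214.7] side top px [290.7 148.2]
cross side z.076 [0.5085 0.2151 0.076 ]
square side z.076 [ 0.4655 -0.0711  0.076 ]
oblong side z.076 [ 0.4525 -0.1933  0.076 ]
round side z.076 [ 0.4932 -0.3414  0.076 ]
heads z.012: square [[ 0.46464406 -0.07576232  0.012     ]] oblong [[ 0.45217743 -0.2006217   0.012     ]] round [[ 0.49423395 -0.34825996  0.011     ]] cross [[0.50806394 0.21220298 0.012     ]]
funnel [[0.44002341 0.0799871  0.        ]] [[0.44045332 0.07981957 0.08      ]]
crystal tip [[0.49262972 0.33125044 0.07      ]]
pink [[ 0.41099696 -0.40535406  0.076     ]] brown [[ 0.36766615 -0.22350635  0.076     ]] dish [[0.62540767 0.29293054 0.03      ]]
```

Candidates: the round one is steel at (424,215) and not the pink one at (450,251). The oblong one is steel at (361,233) and not the brown one at (372,270). The crops confirm both by colour and black rings. The cross is at (182,210) and the square at (307,228), with no rivals. Top rays, head outlines and side view agree within about 2–5 mm.

I'll start moving, turning the tool so its x is world x and its y is world −y.

```bash
python3 -m creep '[[0.1,0.1,0,-0.03,60],[0.3,0.3,0,-0.07,60],[0.5,0.5,0,-0.1,60],[0.7,0.7,0,-0.1337,60],[0.9,0.9,0,-0.1337,60],[1,1,0,-0.1337,60],[1,1,0,-0.1337,60],[1,1,0,-0.1337,60]]'; python3 -c "from plant import ctrl;print(ctrl.get_obs())"
```

```text
clock: 0.97
tool_pos: [0.3261, 0.4841, 0.2271]
orientation: [-179.9, -0.0, -0.1]
force: [0.7, 0.6, -0.3]
opening: 0.0603
{'clock': 0.9667, 'joint_pos': array([ 7.52250683e+01,  1.19491507e+01, -1.11945396e+01,  4.92262043e-03,
       -6.67906583e+01,  1.47023246e+01]), 'qvel': array([ 0.99932472,  1.32806318,  1.07222026,  0.05354125,  0.03856282,
       -0.08458927]), 'tau': array([-7.15321451e-01, -4.67170537e+01,  2.80449718e+01,  6.75073922e+00,
       -3.34449217e-02,  8.40708241e-02]), 'tool_pos': array([0.32607784, 0.4841382 , 0.22712617]), 'orientation': array([-1.79937647e+02, -2.10403613e-02, -7.06811481e-02]), 'force': array([ 0.74227522,  0.56772078, -0.33753958]), 'moment': array([-0.00370155, -0.00536034, -0.01475854]), 'opening': 0.06026041346119627}
```

```bash
for i in 1; do python3 -m creep '[[0.1,0.15,0,0,60],[0.2,0.3,0,0,60],[0.3,0.45,0,0,60],[0.4,0.6,0,0,60],[0.5,0.75,0,0,60],[0.6,0.9,0,0,60],[0.6,0.9,0,0,60],[0.6,0.9,0,0,60]]'; python3 -m creep '[[0.1,0.15,0,0,60],[0.2,0.3,0,0,60],[0.3,0.45,0,0,60],[0.4,0.6,0,0,60],[0.5,0.75,0,0,60],[0.6,0.9,0,0,60],[0.6,0.9,0,0,60],[0.6,0.9,0,0,60]]';  python3 -m creep '[[0.1,0.15,0,0,60],[0.2,0.3,0,0,60],[0.3,0.45,0,0,60],[0.4,0.6,0,0,60],[0.5,0.75,0,0,60],[0.6,0.9,0,0,60],[0.6,0.9,0,0,60],[0.6,0.9,0,0,60]]'; done
python3 - <<'E'
from h import *; from plant import snapshot
s=snapshot("side");cv2.imwrite("pics/s1.png",s["img"]);cv2.imwrite("pics/t1.png",snapshot("top")["img"])
E
```

```text
clock: 1.63
tool_pos: [0.3861, 0.3944, 0.2265]
orientation: [-180.0, -0.0, -0.0]
force: [0.4, 0.8, 0.2]
opening: 0.0601
clock: 2.3
tool_pos: [0.4459, 0.3047, 0.2264]
orientation: [180.0, 0.0, -0.0]
force: [0.2, 0.6, 0.2]
opening: 0.0601
clock: 2.97
tool_pos: [0.5059, 0.2149, 0.2263]
orientation: [180.0, 0.0, -0.0]
force: [-1.4, -0.1, -0.1]
opening: 0.0598
```

View pics/s1.png

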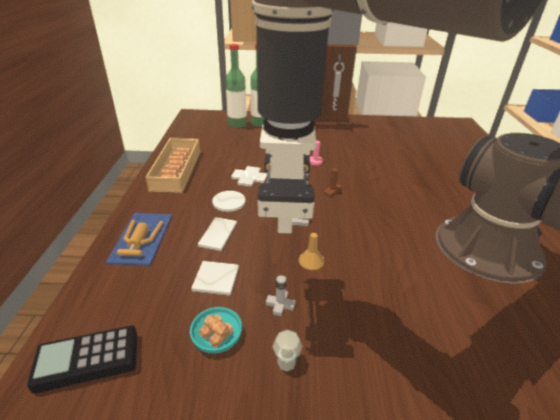

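The side view shows the gripper above and in line with the cross stopper (281,290). I'll descend and grip.

```bash
python3 -m creep '[[0.02,0.02,0.1,0,60],[0.02,0.02,0.25,0,60],[0.02,0.02,0.4,0,60],[0.02,0.02,0.55,0,60],[0.02,0.02,0.7,0,60],[0.02,0.02,0.85,0,60],[0.02,0.02,0.95,0,60],[0.02,0.02,0.95,0,60]]'; python3 -m creep '[[0,0,0.15,0,60],[0,0,0.3,0,60],[0,0,0.45,0,60],[0,0,0.6,0,60],[0,0,0.75,0,60],[0,0,0.85,0,60],[0,0,0.92,0,60],[0,0,0.92,0,60]]'; python3 -m creep '[[0,0,0,0,50],[0,0,0,0,40],[0,0,0,0,30],[0,0,0,0,20],[0,0,0,0,10],[0,0,0,0,10],[0,0,0,0,10],[0,0,0,0,10]]'
```

```text
clock: 3.73
tool_pos: [0.5062, 0.2119, 0.1289]
orientation: [179.9, 0.2, 0.0]
force: [-0.3, -0.3, -0.1]
opening: 0.06
clock: 4.4
tool_pos: [0.5073, 0.2121, 0.0385]
orientation: [179.9, 0.1, 0.0]
force: [-0.8, -0.3, 0.3]
opening: 0.06
clock: 5.07
tool_pos: [0.5078, 0.2124, 0.0397]
orientation: [-180.0, -0.0, 0.0]
force: [-1.0, 0.6, 0.7]
opening: 0.0185
```

```bash
python3 -m creep '[[0,0,-0.05,0,10],[0,0,-0.15,0,10],[0,0,-0.3,0,10],[0,0,-0.5,0,10],[0,0,-0.7,0,10],[0,0,-0.9,0,10],[0,0,-1,0,10],[0,0,-1,0,10]]'; python3 - <<'E'
from h import *; from plant import snapshot
s=snapshot("side");cv2.imwrite("pics/s2.png",s["img"])
E
```

```text
clock: 5.73
tool_pos: [0.509, 0.2132, 0.1426]
orientation: [-179.8, -0.2, 0.0]
force: [-0.8, 0.0, -2.2]
opening: 0.0184
```

View pics/s2.png

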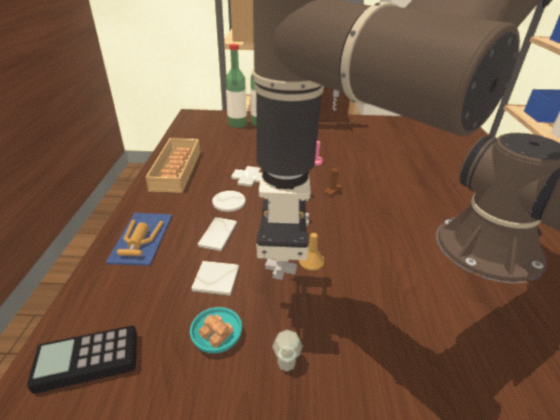

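Stopper held (opening 18.4 mm) and upright, seen below the fingers at (281,268). Next is the transfer to the cross tile.

```bash
python3 -m creep '[[0.02,0.08,0,0,10],[0.05,0.23,0,0,10],[0.09,0.4,0,0,10],[0.13,0.6,0,0,10],[0.17,0.8,0,0,10],[0.2,0.93,0,0,10],[0.22,1,0,0,10],[0.22,1,0,0,10]]';python3 -m creep '[[0.02,0.08,0,0,10],[0.05,0.23,0,0,10],[0.09,0.4,0,0,10],[0.13,0.6,0,0,10],[0.17,0.8,0,0,10],[0.2,0.93,0,0,10],[0.22,1,0,0,10],[0.22,1,0,0,10]]';python3 -m creep '[[0.02,0.08,0,0,10],[0.05,0.23,0,0,10],[0.09,0.4,0,0,10],[0.13,0.6,0,0,10],[0.17,0.8,0,0,10],[0.2,0.93,0,0,10],[0.22,1,0,0,10],[0.22,1,0,0,10]]';python3 -m creep '[[0.02,0.08,0,0,10],[0.05,0.23,0,0,10],[0.09,0.4,0,0,10],[0.13,0.6,0,0,10],[0.17,0.8,0,0,10],[0.2,0.93,0,0,10],[0.22,1,0,0,10],[0.22,1,0,0,10]]';python3 -m creep '[[0.02,0.08,0,0,10],[0.05,0.23,0,0,10],[0.09,0.4,0,0,10],[0.13,0.6,0,0,10],[0.17,0.8,0,0,10],[0.2,0.93,0,0,10],[0.22,1,0,0,10],[0.22,1,0,0,10]]'
python3 -c "from plant import ctrl;o=ctrl.get_obs();print(o['tool_pos'],o['joint_pos'])"
```

```text
clock: 6.45
tool_pos: [0.5296, 0.1109, 0.1387]
orientation: [180.0, 0.1, -0.1]
force: [-0.2, 0.6, -1.8]
opening: 0.0182
clock: 7.12
tool_pos: [0.552, 0.0116, 0.1394]
orientation: [180.0, 0.0, -0.0]
force: [-0.6, 0.8, -1.1]
opening: 0.018
clock: 7.78
tool_pos: [0.5741, -0.0884, 0.1394]
orientation: [180.0, 0.0, -0.0]
force: [-0.0, -0.8, -1.1]
opening: 0.0184
clock: 8.45
tool_pos: [0.5961, -0.1884, 0.1393]
orientation: [180.0, 0.0, -0.0]
force: [-0.2, 0.1, -2.1]
opening: 0.018
clock: 9.12
tool_pos: [0.6179, -0.289, 0.1391]
orientation: [180.0, 0.0, -0.1]
force: [-0.2, 0.7, -1.8]
opening: 0.018
[ 0.61794091 -0.28899958  0.13914092] [-8.73136598e+00  2.46862302e+01 -4.80988672e+00  7.95969622e-03
 -6.05239970e+01  9.86636395e+01]
```

```bash
python3 -m creep '[[0.04,0.01,0.1,0,10],[0.04,0.01,0.25,0,10],[0.04,0.01,0.4,0,10],[0.04,0.01,0.55,0,10],[0.04,0.01,0.7,0,10],[0.04,0.01,0.8,0,10],[0.04,0.01,0.86,0,10],[0.04,0.01,0.88,0,10]]'
python3 - <<'E'
from h import *; from plant import snapshot
s=snapshot("side");cv2.imwrite("pics/s3.png",s["img"][60:300,150:400].repeat(2,0).repeat(2,1))
E
```

```text
clock: 9.78
tool_pos: [0.6214, -0.2879, 0.0502]
orientation: [-180.0, 0.1, 0.0]
force: [0.0, 0.7, -1.9]
opening: 0.0186
```

View pics/s3.png

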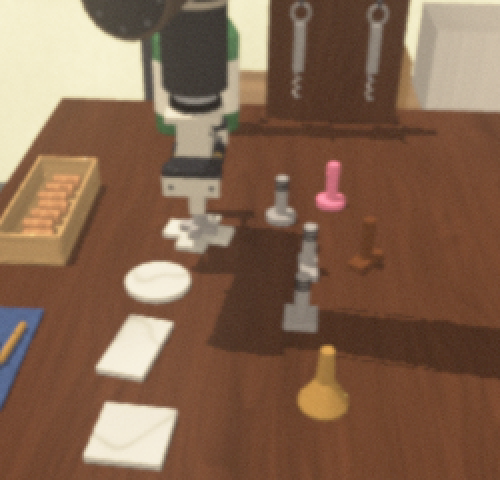

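The cross stopper is upright over its tile at about (248,176) in the full side image. I'll lower it 1 mm, release and rise.

```bash
python3 -m creep '[[0,0.01,0.01,0,10],[0,0.01,0.01,0,10],[0,0.01,0.01,0,20],[0,0.01,0.01,0,30],[0,0.01,0.01,0,45],[0,0.01,0.01,0,60],[0,0.01,0.01,0,60],[0,0.01,0.01,0,60]]'; python3 -m creep '[[0,0,0,0,60],[0,0,-0.1,0,60],[0,0,-0.25,0,60],[0,0,-0.45,0,60],[0,0,-0.65,0,60],[0,0,-0.85,0,60],[0,0,-1,0,60],[0,0,-1,0,60]]'
python3 -c "from plant import ctrl;o=ctrl.get_obs();print(o['tool_pos'],o['clock'])"
```

```text
clock: 10.5
tool_pos: [0.6219, -0.2897, 0.0507]
orientation: [180.0, -0.0, 0.0]
force: [-0.1, -0.6, 0.3]
opening: 0.0475
clock: 11.17
tool_pos: [0.6239, -0.2904, 0.1557]
orientation: [179.9, -0.4, 0.1]
force: [0.2, 0.3, 0.5]
opening: 0.0599
[ 0.62388759 -0.29041959  0.1556693 ] 11.1667
```

```bash
python3 -m creep '[[-0.1,0.05,0,0,60],[-0.25,0.1,0,0,60],[-0.4,0.2,0,0,60],[-0.6,0.3,0,0,60],[-0.8,0.4,0,0,60],[-0.9,0.5,0,0,60],[-1,0.57,0,0,60],[-1,0.57,0,0,60]]'; python3 -m creep '[[-0.1,0,0,0,60],[-0.2,0,0,0,60],[-0.28,0,0,0,60],[-0.28,0,0,0,60],[-0.28,0,0,0,60],[-0.28,0,0,0,60],[-0.28,0,0,0,60],[-0.28,0,0,0,60]]'
python3 - <<'E'
from h import *; from plant import snapshot
s=snapshot("top");cv2.imwrite("pics/t4.png",s["img"])
E
```

```text
clock: 11.83
tool_pos: [0.5198, -0.3482, 0.1507]
orientation: [-180.0, 0.0, -0.1]
force: [-0.5, 0.5, -0.9]
opening: 0.06
clock: 12.5
tool_pos: [0.4943, -0.3466, 0.1505]
orientation: [180.0, -0.0, 0.0]
force: [0.4, 0.3, -0.6]
opening: 0.0602
```

View pics/t4.png

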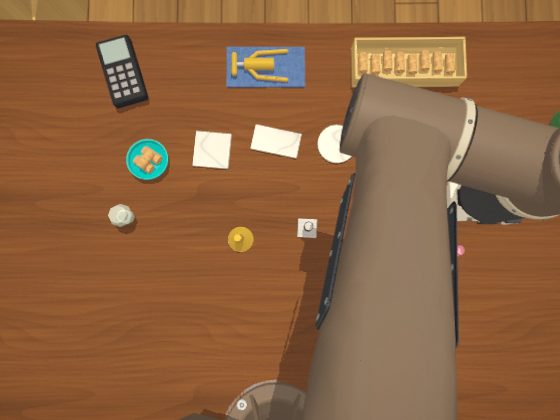

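The top view is blocked by the arm, and the bystanders are untouched. Down onto the round stopper.

```bash
python3 -m creep '[[0,0,0.1,0,60],[0,0,0.25,0,60],[0,0,0.4,0,60],[0,0,0.55,0,60],[0,0,0.7,0,60],[0,0,0.85,0,60],[0,0,0.95,0,60],[0,0,1,0,60]]'; python3 -m creep '[[0,0,0.05,0,60],[0,0,0.11,0,60],[0,0,0.11,0,50],[0,0,0.11,0,40],[0,0,0.11,0,30],[0,0,0.11,0,20],[0,0,0.11,0,10],[0,0,0.11,0,10]]';  python3 -m creep '[[0,0,0,0,10],[0,0,0,0,10],[0,0,-0.1,0,10],[0,0,-0.25,0,10],[0,0,-0.45,0,10],[0,0,-0.65,0,10],[0,0,-0.85,0,10],[0,0,-1,0,10]]'
python3 - <<'E'
from h import *; from plant import snapshot
s=snapshot("side");cv2.imwrite("pics/s5.png",s["img"][60:300,150:400].repeat(2,0).repeat(2,1))
E
```

```text
clock: 13.22
tool_pos: [0.4929, -0.3463, 0.0484]
orientation: [-179.9, 0.1, 0.0]
force: [1.1, 0.1, -0.7]
opening: 0.0597
clock: 13.88
tool_pos: [0.4941, -0.3467, 0.04]
orientation: [180.0, -0.0, 0.0]
force: [-0.5, -1.2, 0.2]
opening: 0.0251
clock: 14.55
tool_pos: [0.4942, -0.3468, 0.142]
orientation: [180.0, -0.1, 0.0]
force: [0.2, -1.0, -1.7]
opening: 0.0186
```

View pics/s5.png

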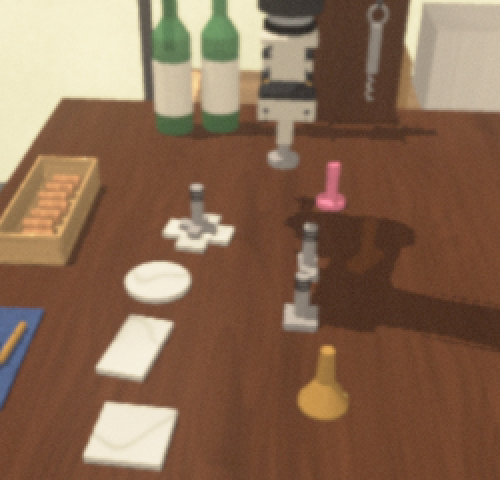

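Cross stopper stands in mid-tile at (197,200) in the crop. Round is held at (283,157). I'll take it to the round tile.

```bash
python3 -m creep '[[0.07,-0.08,0,0,10],[0.2,-0.23,0,0,10],[0.35,-0.4,0,0,10],[0.52,-0.6,0,0,10],[0.69,-0.8,0,0,10],[0.8,-0.92,0,0,10],[0.86,-0.99,0,0,10],[0.86,-0.99,0,0,10]]'; python3 -m creep '[[0.07,-0.08,0,0,10],[0.2,-0.23,0,0,10],[0.35,-0.4,0,0,10],[0.52,-0.6,0,0,10],[0.69,-0.8,0,0,10],[0.8,-0.92,0,0,10],[0.86,-0.99,0,0,10],[0.86,-0.99,0,0,10]]'; python3 -m creep '[[0,0,0.1,0,10],[0,0,0.25,0,10],[0,0,0.4,0,10],[0,0,0.55,0,10],[0,0,0.7,0,10],[0,0,0.8,0,10],[0,0,0.85,0,10],[0,0,0.85,0,10]]'
python3 - <<'E'
from h import *; from plant import snapshot,ctrl
print(ctrl.get_obs()['tool_pos'])
s=snapshot("side");cv2.imwrite("pics/s6.png",s["img"][60:300,150:400].repeat(2,0).repeat(2,1))
E
```

```text
clock: 15.27
tool_pos: [0.5808, -0.2462, 0.139]
orientation: [-180.0, 0.0, 0.1]
force: [-0.4, -0.8, -1.8]
opening: 0.0179
clock: 15.93
tool_pos: [0.6665, -0.1477, 0.1391]
orientation: [180.0, 0.0, 0.1]
force: [0.7, 0.2, -0.4]
opening: 0.0185
clock: 16.6
tool_pos: [0.6645, -0.1493, 0.053]
orientation: [-180.0, 0.1, -0.0]
force: [-0.5, -0.6, -0.5]
opening: 0.0184
[ 0.66450088 -0.14933805  0.05302913]
```

View pics/s6.png

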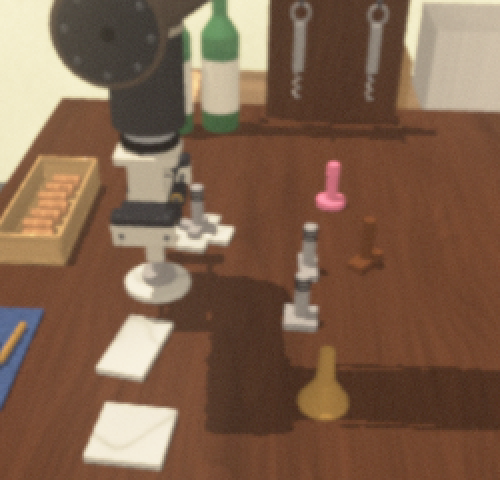

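```bash
python3 -m creep '[[0,0,0.02,0,10],[0,0,0.035,0,10],[0,0,0.035,0,10],[0,0,0.035,0,10],[0,0,0.035,0,20],[0,0,0.035,0,30],[0,0,0.035,0,45],[0,0,0.035,0,60]]'; python3 -m creep '[[0,0,0,0,60],[0,0,0,0,60],[0,0,-0.1,0,60],[0,0,-0.25,0,60],[0,0,-0.45,0,60],[0,0,-0.65,0,60],[0,0,-0.85,0,60],[0,0,-1,0,60]]'
python3 -c "from plant import ctrl;o=ctrl.get_obs();print(o['tool_pos'],o['clock'])"
```

```text
clock: 17.32
tool_pos: [0.666, -0.1486, 0.0514]
orientation: [180.0, -0.0, 0.0]
force: [-1.0, 0.1, -0.2]
opening: 0.0345
clock: 17.98
tool_pos: [0.6665, -0.1488, 0.154]
orientation: [180.0, -0.1, 0.0]
force: [0.3, 0.1, 0.6]
opening: 0.0596
[ 0.6664733  -0.14875412  0.1539692 ] 17.9833
```

```bash
python3 -m creep '[[-0.1,0,0,0,60],[-0.25,0.05,0,0,60],[-0.4,0.1,0,0,60],[-0.6,0.15,0,0,60],[-0.8,0.2,0,0,60],[-0.9,0.25,0,0,60],[-1,0.25,0,0,60],[-1,0.25,0,0,60]]'; python3 -m creep '[[-0.1,0,0,0,60],[-0.25,0.05,0,0,60],[-0.4,0.1,0,0,60],[-0.6,0.15,0,0,60],[-0.8,0.2,0,0,60],[-0.9,0.25,0,0,60],[-1,0.26,0,0,60],[-1,0.26,0,0,60]]'; python3 -m creep '[[-0.1,0,0,0,60],[-0.14,0,0,0,60],[-0.14,0,0,0,60],[-0.14,0,0,0,60],[-0.14,0,0.1,0,60],[-0.14,0,0.25,0,60],[-0.14,0,0.35,0,60],[-0.14,0,0.35,0,60]]'
python3 - <<'E'
from h import *; from plant import snapshot,ctrl
print(ctrl.get_obs()['tool_pos'])
s=snapshot("side");cv2.imwrite("pics/s7.png",s["img"][60:300,150:400].repeat(2,0).repeat(2,1))
E
```

```text
clock: 18.65
tool_pos: [0.5644, -0.1738, 0.1516]
orientation: [-180.0, -0.0, -0.0]
force: [-0.2, -0.1, -0.0]
opening: 0.0601
clock: 19.32
tool_pos: [0.4647, -0.1998, 0.1513]
orientation: [-180.0, -0.0, -0.0]
force: [-0.6, 0.0, 0.5]
opening: 0.0602
clock: 19.98
tool_pos: [0.4504, -0.1994, 0.1134]
orientation: [-180.0, 0.2, -0.0]
force: [-0.5, -0.9, -0.1]
opening: 0.0598
[ 0.4503736  -0.19937449  0.11336521]
```

View pics/s7.png

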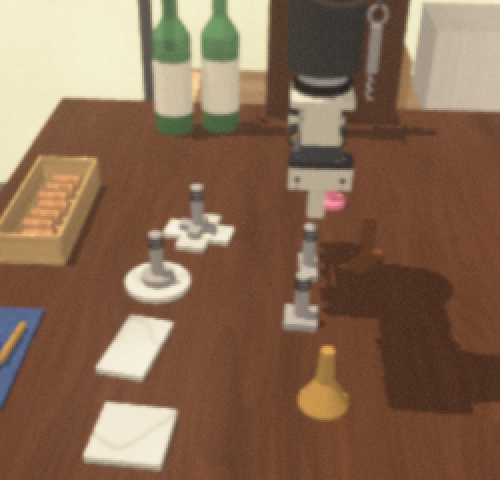

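Round stopper stands in mid-tile at (156,260) in the crop. Fingers are above the oblong one at (311,235). Down and grip.

```bash
python3 -m creep '[[0.02,0,0.1,0,60],[0.02,0,0.25,0,60],[0.02,0,0.4,0,60],[0.02,0,0.55,0,60],[0.02,0,0.7,0,60],[0.02,0,0.76,0,60],[0.02,0,0.76,0,50],[0.02,0,0.76,0,40]]'; python3 -m creep '[[0,0,0,0,30],[0,0,0,0,20],[0,0,0,0,10],[0,0,0,0,10],[0,0,0,0,10],[0,0,0,0,10],[0,0,0,0,10],[0,0,0,0,10]]';  python3 -m creep '[[0,0,-0.05,0,10],[0,0,-0.15,0,10],[0,0,-0.3,0,10],[0,0,-0.5,0,10],[0,0,-0.7,0,10],[0,0,-0.9,0,10],[0,0,-1,0,10],[0,0,-1,0,10]]'
python3 - <<'E'
from h import *; from plant import snapshot,ctrl
s=snapshot("side");cv2.imwrite("pics/s8.png",s["img"][60:300,150:400].repeat(2,0).repeat(2,1))
E
```

```text
clock: 20.7
tool_pos: [0.4542, -0.1998, 0.0402]
orientation: [180.0, 0.0, 0.0]
force: [0.0, -0.5, 1.4]
opening: 0.0519
clock: 21.37
tool_pos: [0.4542, -0.1998, 0.0404]
orientation: [180.0, -0.0, 0.0]
force: [-0.5, -0.7, 3.6]
opening: 0.0182
clock: 22.03
tool_pos: [0.4551, -0.1998, 0.1422]
orientation: [180.0, -0.2, 0.0]
force: [0.4, -0.4, -1.5]
opening: 0.0186
```

View pics/s8.png

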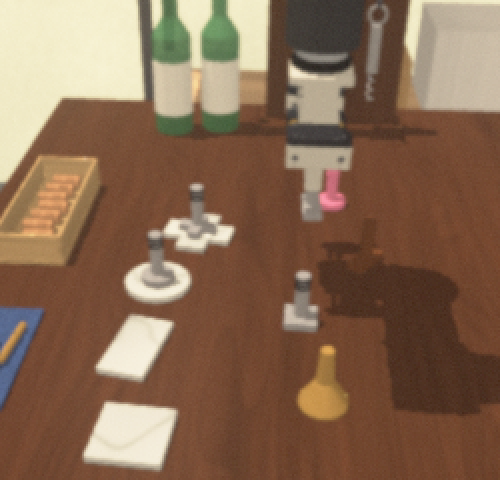

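```bash
python3 -m creep '[[0.07,-0.06,0,0,10],[0.2,-0.17,0,0,10],[0.35,-0.3,0,0,10],[0.5,-0.44,0,0,10],[0.65,-0.57,0,0,10],[0.71,-0.63,0,0,10],[0.735,-0.65,0,0,10],[0.735,-0.65,0,0,10]]'; python3 -m creep '[[0.07,-0.06,0,0,10],[0.2,-0.17,0,0,10],[0.35,-0.3,0,0,10],[0.5,-0.44,0,0,10],[0.65,-0.57,0,0,10],[0.71,-0.63,0,0,10],[0.735,-0.65,0,0,10],[0.735,-0.65,0,0,10]]'; python3 -m creep '[[0.07,-0.06,0,0,10],[0.2,-0.17,0,0,10],[0.35,-0.3,0,0,10],[0.5,-0.44,0,0,10],[0.65,-0.57,0,0,10],[0.71,-0.63,0,0,10],[0.735,-0.65,0,0,10],[0.735,-0.65,0,0,10]]'; python3 -m creep '[[0,0,0.1,0,10],[0,0,0.25,0,10],[0,0,0.4,0,10],[0,0,0.55,0,10],[0,0,0.7,0,10],[0,0,0.8,0,10],[0,0,0.86,0,10],[0,0,0.86,0,10]]'
python3 - <<'E'
from h import *; from plant import snapshot,ctrl
print(ctrl.get_obs()['tool_pos'])
s=snapshot("side");cv2.imwrite("pics/s9.png",s["img"][60:300,150:400].repeat(2,0).repeat(2,1))
E
```

```text
clock: 22.75
tool_pos: [0.5276, -0.1339, 0.1391]
orientation: [180.0, 0.1, 0.1]
force: [0.6, -0.6, -0.7]
opening: 0.0184
clock: 23.42
tool_pos: [0.6011, -0.0693, 0.1397]
orientation: [180.0, 0.0, 0.0]
force: [0.2, -0.7, -1.5]
opening: 0.0186
clock: 24.08
tool_pos: [0.6742, -0.0046, 0.1398]
orientation: [180.0, 0.0, 0.0]
force: [-0.2, -0.7, -1.6]
opening: 0.0184
clock: 24.75
tool_pos: [0.673, -0.0053, 0.0525]
orientation: [180.0, 0.1, -0.0]
force: [0.5, 0.2, -1.9]
opening: 0.0186
[ 0.67303424 -0.00527554  0.05247527]
```

View pics/s9.png

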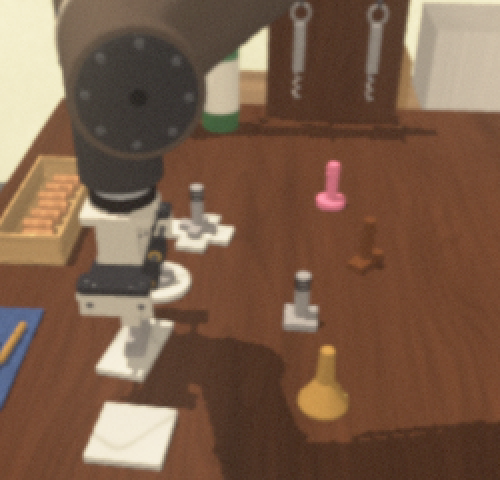

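The oblong is over its tile's middle. I'll lower the last 3 mm, release and rise.

```bash
python3 -m creep '[[0,0,0.02,0,10],[0,0,0.03,0,10],[0,0,0.03,0,10],[0,0,0.03,0,10],[0,0,0.03,0,20],[0,0,0.03,0,30],[0,0,0.03,0,45],[0,0,0.03,0,60]]'; python3 -m creep '[[0,0,0,0,60],[0,0,0,0,60],[0,0,-0.1,0,60],[0,0,-0.25,0,60],[0,0,-0.45,0,60],[0,0,-0.65,0,60],[0,0,-0.85,0,60],[0,0,-1,0,60]]'
python3 -c "from plant import ctrl;o=ctrl.get_obs();print(o['tool_pos'],o['clock'])"
```

```text
clock: 25.47
tool_pos: [0.6745, -0.0046, 0.0514]
orientation: [-180.0, -0.0, 0.0]
force: [-0.4, -1.1, 0.2]
opening: 0.0345
clock: 26.13
tool_pos: [0.6749, -0.0046, 0.154]
orientation: [-180.0, -0.1, 0.0]
force: [-0.1, 0.2, 0.3]
opening: 0.0599
[ 0.67494615 -0.00463462  0.15397616] 26.1333
```

```bash
python3 -m creep '[[-0.1,0.03,0,0,60],[-0.25,0.08,0,0,60],[-0.4,0.13,0,0,60],[-0.6,0.2,0,0,60],[-0.8,0.28,0,0,60],[-0.95,0.33,0,0,60],[-1,0.35,0,0,60],[-1,0.35,0,0,60]]'; python3 -m creep '[[-0.1,0.03,0,0,60],[-0.25,0.08,0,0,60],[-0.4,0.13,0,0,60],[-0.6,0.2,0,0,60],[-0.8,0.28,0,0,60],[-0.95,0.33,0,0,60],[-1,0.35,0,0,60],[-1,0.35,0,0,60]]'; python3 -m creep '[[-0.1,0,0,0,60],[-0.1,0,0,0,60],[-0.1,0,0,0,60],[-0.1,0,0.05,0,60],[-0.1,0,0.15,0,60],[-0.1,0,0.25,0,60],[-0.1,0,0.35,0,60],[-0.1,0,0.35,0,60]]'
python3 - <<'E'
from h import *; from plant import snapshot,ctrl
print(ctrl.get_obs()['tool_pos'])
s=snapshot("side");cv2.imwrite("pics/s10.png",s["img"][60:300,150:400].repeat(2,0).repeat(2,1))
E
```

```text
clock: 26.8
tool_pos: [0.5733, -0.0401, 0.1519]
orientation: [-180.0, -0.0, -0.0]
force: [0.1, -0.1, 0.5]
opening: 0.0599
clock: 27.47
tool_pos: [0.4739, -0.0749, 0.1514]
orientation: [-180.0, -0.0, 0.0]
force: [0.5, -0.3, -0.6]
opening: 0.06
clock: 28.13
tool_pos: [0.4634, -0.0747, 0.1139]
orientation: [180.0, 0.2, -0.0]
force: [-1.0, -0.0, -0.6]
opening: 0.0599
[ 0.46338261 -0.07468131  0.11389311]
```

View pics/s10.png

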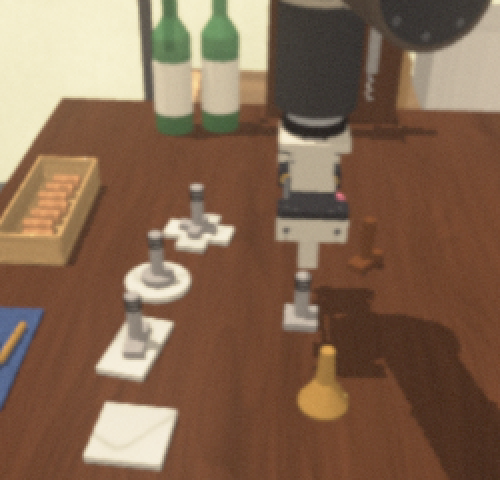

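The oblong stands on its tile at (134,325) in the crop. Fingers are above the square at (303,300). Down, grip, lift.

```bash
python3 -m creep '[[0,0,0.1,0,60],[0,0,0.25,0,60],[0,0,0.4,0,60],[0,0,0.55,0,60],[0,0,0.7,0,60],[0,0,0.76,0,60],[0,0,0.76,0,50],[0,0,0.76,0,40]]'; python3 -m creep '[[0,0,0,0,30],[0,0,0,0,20],[0,0,0,0,10],[0,0,0,0,10],[0,0,0,0,10],[0,0,0,0,10],[0,0,0,0,10],[0,0,0,0,10]]';  python3 -m creep '[[0,0,-0.05,0,10],[0,0,-0.15,0,10],[0,0,-0.3,0,10],[0,0,-0.5,0,10],[0,0,-0.7,0,10],[0,0,-0.9,0,10],[0,0,-1,0,10],[0,0,-1,0,10]]'
python3 - <<'E'
from h import *; from plant import snapshot,ctrl
s=snapshot("side");cv2.imwrite("pics/s11.png",s["img"][60:300,150:400].repeat(2,0).repeat(2,1))
E
```

```text
clock: 28.85
tool_pos: [0.4648, -0.0746, 0.0404]
orientation: [180.0, 0.0, 0.0]
force: [-0.0, -0.0, -0.1]
opening: 0.0519
clock: 29.52
tool_pos: [0.4644, -0.0747, 0.0402]
orientation: [180.0, -0.0, 0.0]
force: [-1.1, -1.0, 3.4]
opening: 0.0185
clock: 30.18
tool_pos: [0.4657, -0.0744, 0.1426]
orientation: [-180.0, -0.2, 0.0]
force: [0.2, 0.1, -1.2]
opening: 0.0182
```

View pics/s11.png

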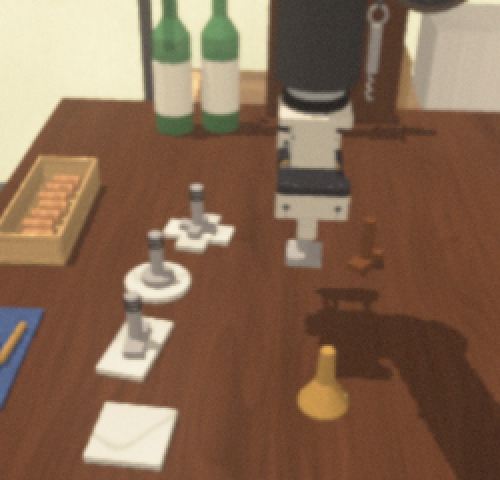

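```bash
python3 -m creep '[[0.06,-0.07,0,0,10],[0.17,-0.2,0,0,10],[0.3,-0.35,0,0,10],[0.43,-0.5,0,0,10],[0.55,-0.65,0,0,10],[0.61,-0.72,0,0,10],[0.63,-0.745,0,0,10],[0.63,-0.745,0,0,10]]'; python3 -m creep '[[0.06,-0.07,0,0,10],[0.17,-0.2,0,0,10],[0.3,-0.35,0,0,10],[0.43,-0.5,0,0,10],[0.55,-0.65,0,0,10],[0.61,-0.72,0,0,10],[0.63,-0.745,0,0,10],[0.63,-0.745,0,0,10]]'; python3 -m creep '[[0.06,-0.07,0,0,10],[0.17,-0.2,0,0,10],[0.3,-0.35,0,0,10],[0.43,-0.5,0,0,10],[0.55,-0.65,0,0,10],[0.61,-0.72,0,0,10],[0.63,-0.745,0,0,10],[0.63,-0.745,0,0,10]]'; python3 -m creep '[[0,0,0.1,0,10],[0,0,0.25,0,10],[0,0,0.4,0,10],[0,0,0.55,0,10],[0,0,0.7,0,10],[0,0,0.8,0,10],[0,0,0.86,0,10],[0,0,0.86,0,10]]'
python3 - <<'E'
from h import *; from plant import snapshot,ctrl
print(ctrl.get_obs()['tool_pos'])
s=snapshot("side");cv2.imwrite("pics/s12.png",s["img"][60:300,150:400].repeat(2,0).repeat(2,1))
E
```

```text
clock: 30.9
tool_pos: [0.5277, 0.0009, 0.1394]
orientation: [180.0, 0.1, 0.1]
force: [-0.4, 0.1, -1.6]
opening: 0.0182
clock: 31.57
tool_pos: [0.5905, 0.0748, 0.1397]
orientation: [180.0, 0.0, 0.0]
force: [0.7, -0.2, -2.1]
opening: 0.0182
clock: 32.23
tool_pos: [0.6531, 0.1488, 0.1397]
orientation: [180.0, 0.0, 0.0]
force: [-0.6, 0.2, -1.3]
opening: 0.0188
clock: 32.9
tool_pos: [0.6521, 0.148, 0.0525]
orientation: [179.9, 0.1, -0.0]
force: [-0.2, -0.4, -2.0]
opening: 0.0181
[0.65213558 0.1480023  0.05250762]
```

View pics/s12.png

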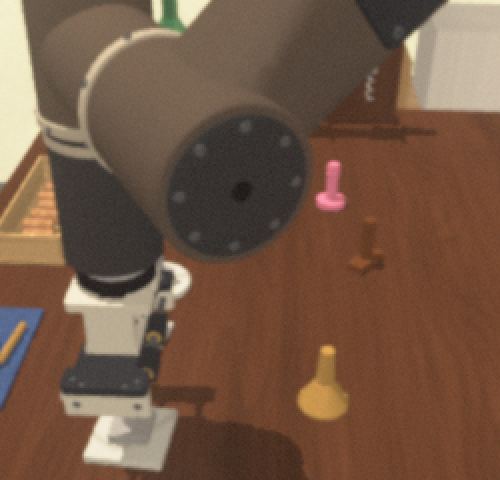

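The square is over its tile's middle. I'll lower it, release, rise, then back away toward the robot to see clearly.

```bash
python3 -m creep '[[0,0,0.02,0,10],[0,0,0.03,0,10],[0,0,0.03,0,10],[0,0,0.03,0,10],[0,0,0.03,0,20],[0,0,0.03,0,30],[0,0,0.03,0,45],[0,0,0.03,0,60]]'; python3 -m creep '[[0,0,0,0,60],[0,0,0,0,60],[0,0,-0.1,0,60],[0,0,-0.25,0,60],[0,0,-0.45,0,60],[0,0,-0.65,0,60],[0,0,-0.85,0,60],[0,0,-1,0,60]]'; python3 -m creep '[[0,0,-0.15,0,60],[0,0,-0.3,0,60],[0,0,-0.5,0,60],[0,0,-0.7,0,60],[0,0,-0.9,0,60],[0,0,-1,0,60],[0,0,-1,0,60],[0,0,-1,0,60]]';  python3 -m creep '[[-0.1,-0.15,0,0,60],[-0.25,-0.3,0,0,60],[-0.4,-0.5,0,0,60],[-0.6,-0.7,0,0,60],[-0.6,-0.9,0,0,60],[-0.6,-1,0,0,60],[-0.6,-1,0,0,60],[-0.6,-1,0,0,60]]'; python3 -m creep '[[-0.1,-0.15,0,0,60],[-0.25,-0.3,0,0,60],[-0.4,-0.5,0,0,60],[-0.6,-0.7,0,0,60],[-0.6,-0.9,0,0,60],[-0.6,-1,0,0,60],[-0.6,-1,0,0,60],[-0.6,-1,0,0,60]]';python3 -m creep '[[-0.1,-0.15,0,0,60],[-0.25,-0.3,0,0,60],[-0.4,-0.5,0,0,60],[-0.6,-0.7,0,0,60],[-0.6,-0.9,0,0,60],[-0.6,-1,0,0,60],[-0.6,-1,0,0,60],[-0.6,-1,0,0,60]]'
python3 - <<'E'
from h import *; from plant import snapshot,ctrl
s=snapshot("side");cv2.imwrite("pics/s13.png",s["img"]);cv2.imwrite("pics/t13.png",snapshot("top")["img"])
E
```

```text
clock: 33.62
tool_pos: [0.6534, 0.1489, 0.0514]
orientation: [-180.0, -0.0, 0.0]
force: [0.6, -0.3, 0.1]
opening: 0.0346
clock: 34.28
tool_pos: [0.6539, 0.149, 0.1539]
orientation: [-180.0, -0.1, 0.0]
force: [0.7, -0.4, 0.9]
opening: 0.0599
clock: 34.95
tool_pos: [0.6532, 0.149, 0.2515]
orientation: [-180.0, -0.0, 0.0]
force: [0.4, 0.1, -0.1]
opening: 0.0598
clock: 35.62
tool_pos: [0.5929, 0.2489, 0.2497]
orientation: [179.9, 0.1, 0.1]
force: [0.3, -0.2, -0.0]
opening: 0.06
clock: 36.28
tool_pos: [0.5337, 0.3485, 0.2503]
orientation: [179.9, 0.0, 0.0]
force: [-0.6, 0.4, 0.6]
opening: 0.06
clock: 36.95
tool_pos: [0.4738, 0.4481, 0.2504]
orientation: [179.9, 0.0, -0.0]
force: [0.6, -0.4, -0.4]
opening: 0.0598
```

View pics/t13.png

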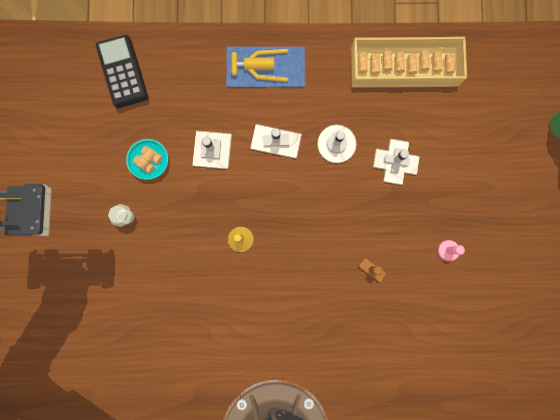

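View pics/s13.png

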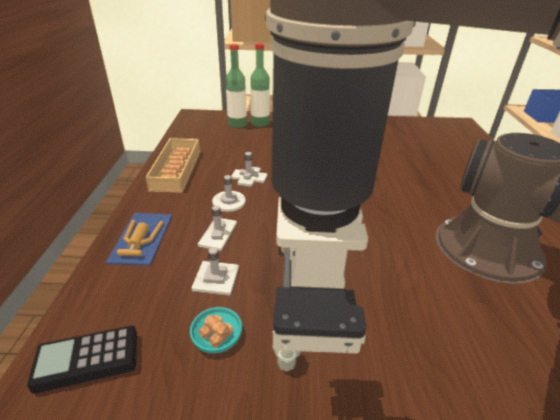

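Measure the plug tops (z = 0.086) against the tile centres in enlarged crops.

```bash
python3 - <<'E'
from h import *; from plant import snapshot
s=snapshot("top")
cv2.imwrite("pics/t14.png",cv2.resize(s["img"][115:195,185:430],None,fx=3.2,fy=3.2,interpolation=cv2.INTER_CUBIC))
T={'square':(.653,.148),'oblong':(.6731,-.004),'round':(.6663,-.1495),'cross':(.6223,-.2901)}
for k,(x,y) in T.items():
    p=proj(s,[x,y,.086])[0]; print(k,'expected top in crop',np.round((p-[185,115]+.5)*3.2-.5,1),'mm/px',np.round(np.linalg.norm(onz(s,[p,p+[1,0]],.086)[1]-onz(s,[p],.086)[0])*1000/3.2,2))
E
```

```text
square expected top in crop [69.  84.1] mm/px 0.68
oblong expected top in crop [289.8  55.3] mm/px 0.69
round expected top in crop [499.8  64.1] mm/px 0.69
cross expected top in crop [704.6 125.2] mm/px 0.69
```

View pics/t14.png

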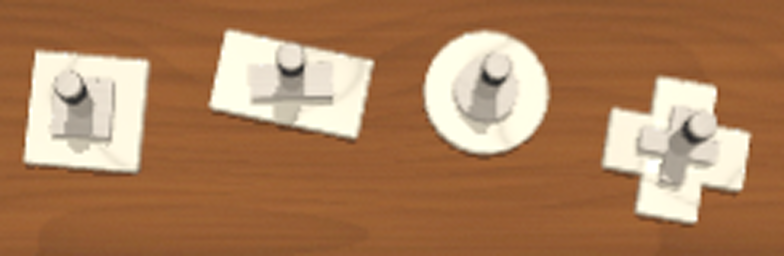

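All plug tops are within about 4 mm of where centred stoppers would show: square (70,82), oblong (291,53), round (495,67), cross (703,122). The funnel and crystal sit at the same pixels as at the start. I'm handing in.

```bash
python3 -c "
from plant import workorder
print(workorder.close_job())"
```

```text
the job is handed in; nothing more can be done
None
```

All four steel stoppers are upright on their matching marble tiles, and I handed the job in at about 37 s of the 112 s allowed. I moved them one at a time in the order cross, round, oblong, square, gripping each by its plug and carrying it high.

- **Placement:** in the last top view every plug top was within about 4 mm of its tile's centre, against the 15 mm allowed. All stood upright.
- **Bystanders and look-alikes:** the funnel and crystal stopper showed at the same pixels as at the start, and I left the pink and brown look-alikes alone.
- **Robot at hand-in:** the gripper was open and clear of everything, and the wrist force printed after each move stayed below 5 N.
- **Disagreement:** before the first move, the side view put the stopper positions 2–6 mm off the top view. I worked from the top view.
- **Not checked:** the hand-in reported no verdict.

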